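# Line up the desk tins by height

## Task

Tidy the desk: stand the four lidded metal tins upright on the row of round cork coasters, one in the middle of each coaster, in order of height from the tallest next to the pen pot down to the shortest next to the plant. Leave the pen pot and the plant where they stand.

Things in the scene. Friction and masses are not known exactly. Their poses are not given: they have to be found in the camera images.
- tin_a_mid (a point): The tallest of four loose upright round tins, plain brushed aluminium with a copper-coloured lid flush with its side: 105 mm high, 44 mm in diameter, about 190 g (may vary by 30 percent). The point is its centre, 52.5 mm above its underside; z points up. Starts standing on the desk (z = 0) between the robot and the board.
- tin_b_mid (a point): The second tallest of four loose upright round tins, plain brushed aluminium with a copper-coloured lid flush with its side: 85 mm high, 54 mm in diameter, about 220 g (may vary by 30 percent). The point is its centre, 42.5 mm above its underside; z points up. Starts standing on the desk (z = 0) between the robot and the board.
- tin_c_mid (a point): The third tallest of four loose upright round tins, plain brushed aluminium with a copper-coloured lid flush with its side: 65 mm high, 40 mm in diameter, about 120 g (may vary by 30 percent). The point is its centre, 32.5 mm above its underside; z points up. Starts standing on the desk (z = 0) between the robot and the board.
- tin_d_mid (a point): The shortest of four loose upright round tins, plain brushed aluminium with a copper-coloured lid flush with its side: 45 mm high, 50 mm in diameter, about 130 g (may vary by 30 percent). The point is its centre, 22.5 mm above its underside; z points up. Starts standing on the desk (z = 0) between the robot and the board.
- coaster0: One of four alike round cork coasters, 70 mm in diameter, 4 mm thick, fixed in a row, about 95 mm apart, along a fixed light wooden board (590 x 90 mm, 12 mm thick, lying on the desk roughly crosswise to the robot). The origin is the centre of its underside, on the board; its top is 4 mm higher; z up. Which coaster lies where in the row differs from start to start: the number means nothing.
- coaster1: One of four alike round cork coasters, 70 mm in diameter, 4 mm thick, fixed in a row, about 95 mm apart, along a fixed light wooden board (590 x 90 mm, 12 mm thick, lying on the desk roughly crosswise to the robot). The origin is the centre of its underside, on the board; its top is 4 mm higher; z up. Which coaster lies where in the row differs from start to start: the number means nothing.
- coaster2: One of four alike round cork coasters, 70 mm in diameter, 4 mm thick, fixed in a row, about 95 mm apart, along a fixed light wooden board (590 x 90 mm, 12 mm thick, lying on the desk roughly crosswise to the robot). The origin is the centre of its underside, on the board; its top is 4 mm higher; z up. Which coaster lies where in the row differs from start to start: the number means nothing.
- coaster3: One of four alike round cork coasters, 70 mm in diameter, 4 mm thick, fixed in a row, about 95 mm apart, along a fixed light wooden board (590 x 90 mm, 12 mm thick, lying on the desk roughly crosswise to the robot). The origin is the centre of its underside, on the board; its top is 4 mm higher; z up. Which coaster lies where in the row differs from start to start: the number means nothing.
- pen_pot: White round pen pot with a few pens standing in it, on one end of the board (either end), about 107 mm beyond the nearest coaster: 66 mm in diameter, 80 mm high, pens up to about 145 mm. Loose, 400 g. Origin at the centre of its underside.
- plant: Small terracotta pot with a green succulent, on the other end of the board, about 107 mm beyond the nearest coaster: 64 mm in diameter, about 85 mm high in all. Loose, 350 g. Origin at the centre of its underside.

How it is judged:
At the end, for the whole second after the job is handed in: Each tin stands upright (within 0.1 rad) on a coaster, its axis within 14 mm of the coaster's centre, at rest and released; counted from the pen pot the tins on the coasters are 105, 85, 65 and 45 mm high. The pen pot and the plant were never pushed more than 25 mm or tipped ((horizontal distance between tin_a_mid and coaster0 below 0.014 m or horizontal distance between tin_a_mid and coaster1 below 0.014 m or horizontal distance between tin_a_mid and coaster2 below 0.014 m or horizontal distance between tin_a_mid and coaster3 below 0.014 m) and horizontal distance between tin_a_mid and pen_pot between 0.06 and 0.155 m and height (world z) of tin_a_mid between 0.0635 and 0.0735 m and angle between each of tin_a_mid, tin_b_mid, tin_c_mid, tin_d_mid's own z axis and vertical below 0.1 rad and linear speed of each of tin_a, tin_b, tin_c, tin_d below 0.02 m/s and (horizontal distance between tin_b_mid and coaster0 below 0.014 m or horizontal distance between tin_b_mid and coaster1 below 0.014 m or horizontal distance between tin_b_mid and coaster2 below 0.014 m or horizontal distance between tin_b_mid and coaster3 below 0.014 m) and horizontal distance between tin_b_mid and pen_pot between 0.155 and 0.25 m and height (world z) of tin_b_mid between 0.0535 and 0.0635 m and (horizontal distance between tin_c_mid and coaster0 below 0.014 m or horizontal distance between tin_c_mid and coaster1 below 0.014 m or horizontal distance between tin_c_mid and coaster2 below 0.014 m or horizontal distance between tin_c_mid and coaster3 below 0.014 m) and horizontal distance between tin_c_mid and pen_pot between 0.25 and 0.345 m and height (world z) of tin_c_mid between 0.0435 and 0.0535 m and (horizontal distance between tin_d_mid and coaster0 below 0.014 m or horizontal distance between tin_d_mid and coaster1 below 0.014 m or horizontal distance between tin_d_mid and coaster2 below 0.014 m or horizontal distance between tin_d_mid and coaster3 below 0.014 m) and horizontal distance between tin_d_mid and pen_pot between 0.345 and 0.45 m and height (world z) of tin_d_mid between 0.0335 and 0.0435 m); the robot touches nothing.
It fails at once if the pen pot is pushed more than 25 mm or tipped (distance of pen_pot from where it was at the start of the episode above 0.025 m or angle between pen_pot's own z axis and vertical above 0.4 rad).
It fails at once if the plant is pushed more than 25 mm or tipped (distance of plant from where it was at the start of the episode above 0.025 m or angle between plant's own z axis and vertical above 0.4 rad).
It also fails if it takes over 99 s, if anything falls off the work surface, if the arm or the gripper's body presses on something with over 40 N, if the wrist force passes 120 N, or if a joint passes its speed limit or range.

## Robot

A 7-joint arm with a two-finger parallel gripper is mounted at the origin on the work surface. World frame = base frame: x ahead of the robot, y to its left, z up, the work surface at z = 0. Lengths are in m, angles in rad, forces in N, time in s.
With the tool pointing down it reaches from about 0.4 to 0.875 m from the base axis. Payload 6.5 kg.
Tool frame: the origin (TCP) lies at the very end of the fingers, on their centre line; the grasp point (between the pads) lies 19 mm behind it; z points along the fingers, x is the direction in which the jaws open and shut, and the axes are right-handed (so a half turn about z gives the same grasp; the last joint's range is limited). The gripper opens to 88 mm and grips with 3 to 60 N. Pads are 18 mm wide; open, the fingers measure 123 mm over their backs; the gripper's body (75 mm by 187 mm) begins 45 mm behind the grasp point.
Start: joints at [1.082, 0.536, -0.004, 1.538, 0.003, 1.067, -0.071], TCP at [0.267, -0.593, 0.239] pointing down, gripper open.
Joint ranges: [-2.7, 2.7], [-0.37, 2.16], [-1.27, 1.26], [0.24, 2.4], [-1.31, 4.45], [0.19, 1.91], [-2.76, 2.76]. Speed limits (rad/s): [2.39, 2.39, 3.14, 3.14, 3.14, 3.14, 3.14].

## Interface

Orientations are given as a unit quaternion [x, y, z, w].
In Python, from bench import arm, vision, spot_in gives the robot as it stands. The module is installed in compiled form; this text tells all that it offers.
- The arm moves only by the tool move_arm, never from a script. Its argument "motion" is a list of rows, each an object of numbers: "dx", "dy", "dz": the shift along the world's x, y, z in m; "rx", "ry", "rz": the turn, a rotation vector about the world's x, y, z in rad; "hand": the finger opening in m, from 0 to 0.0881. A call has 1 to 5 rows; each row shifts and turns the pose as measured when the row begins; what a row does not reach is not made up. A row lasts 1/10 s, in which the tool goes at most 50 mm and 8.59 degrees, less where a joint would pass 70% of its speed; a pose out of reach is approached as far as the arm can. A call is refused whole if a number of a shift passes 0.05 or a number of a turn 0.15, either way. A call with a gripper value outside its range is refused whole. The fingers move at their own pace and stop on an object; "force" is the grip in N (left out, the last holds). Time passes only in rows, so rows that do not move let the fingers close. It gives the time, the measured TCP pose, the force and the opening at its end, in the units of the state.
- arm.observe(): the state, without advancing time (a new reading comes with each control period).
- vision.get_image(name): name is "scene" or "top" or "wrist"; returns a dict with "pixels" (384x512x3 uint8, red, green, blue), "mtx" (3x3 intrinsics, pixels), "rvec" (rotation vector, rad) and "tvec" (3), from world to camera coordinates, as OpenCV has them. Camera axes: x right, y down, z forward; pixel columns grow to the right and rows downward; lengths in m; the calibration is good to about 2 mm. A picture is of the moment at which its call begins. There is no depth.
- arm.job_done(): hands the job in, once; it reports no verdict.
Trained networks look in a picture, given as the dict that the camera call returned (one of the last four; its "shot" number tells which), for a name from the list of things; names that differ only in an ending like _2 or _b are one class to them, and where a whole thing is asked for, a point or a joint stands for the part that bears it (a point fixed in the world has none). Each returns a list of dicts, best first, with "confidence" (0 to 1); they miss things now and then, are a little off and sometimes report something else, mostly with a low value. They report only what shows in the picture. A call takes as long as a camera call.
- spot_in(thing, picture): "rect" ([left, top, right, bottom] in pixels, round what is visible of it).
The state is a dict: "clock": time; "q": joint angles; "qd": joint speeds; "tau": joint torques, N m; "eef_pos": TCP position; "ee_rot": TCP orientation; "contact_force": force on the tool from outside, world axes, zero at the start; "ft_torque": the same for the moment, N m; "gripper_width": opening from 0.0 (shut) to 1.0 (fully open).
Only numpy, scipy, OpenCV 4.12 (cv2) and the standard library are available. Lean on these libraries where they do the work, as an engineer would, in place of code of your own. Each camera call takes 0.05 s, during which the arm holds its last target. There are 200 camera calls.

## Working session

There is one attempt and no reset: what is moved stays moved. The work goes in short steps, Python scripts to look and compute and a tool call to move; the robot and the scene stay as the last step left them, time stands still between calls to the robot, and variables do not carry over. Pictures are saved under pics/ and viewed, about 12 in all and at most 16, crops included, and the job is handed in when it is done.

Besides the shell and the picture viewer there is one more tool, called after ">>>" by a JSON object that holds its "method" and its "body". move_arm: Moves the arm, as the interface text tells. Its arguments: {"type":"object","properties":{"motion":{"type":"array","items":{"type":"object","properties":{"dx":{"type":"number"},"dy":{"type":"number"},"dz":{"type":"number"},"rx":{"type":"number"},"ry":{"type":"number"},"rz":{"type":"number"},"hand":{"type":"number"}}}},"force":{"type":"number"}},"required":["motion"]}

```bash
mkdir -p pics
python3 - <<'E'
from bench import arm, vision, spot_in
import cv2
s=arm.observe();print(s)
for n in ("top","scene"):
    im=vision.get_image(n); cv2.imwrite(f"pics/{n}0.png",im["pixels"][:,:,::-1])
    print(n,im["mtx"],im["rvec"],im["tvec"])
    for t in ("tin_a_mid","tin_b_mid","coaster0","pen_pot","plant"):
        for d in spot_in(t,im): print(t,[round(x) for x in d["rect"]],round(d["confidence"],2))
E
```

```text
{'clock': 0.0, 'q': array([ 1.08177361,  0.53716674, -0.00446172,  1.53888012,  0.00261006,
        1.06728104, -0.07121768]), 'qd': array([ 3.24924730e-05,  2.23172949e-04, -9.11638412e-04, -5.92565563e-04,
       -1.03083755e-03, -8.96642213e-04, -5.40712604e-04]), 'tau': array([ 4.07136349e-04, -5.70975208e+01,  9.90990177e-01, -2.51601273e+01,
       -5.61360398e-02,  1.79792382e-02,  1.41410346e-04]), 'eef_pos': array([ 0.2664591 , -0.5921957 ,  0.23783575]), 'ee_rot': array([ 8.39764011e-01, -5.42950880e-01, -7.57938232e-04, -4.16255626e-04]), 'contact_force': array([ 0.65645087, -0.15978404, -0.26474397]), 'ft_torque': array([-0.00476834,  0.02723341,  0.02651456]), 'gripper_width': 0.9992952599306332}
top [[429.45811834   0.         256.70651717]
 [  0.         429.45811834 186.51127291]
 [  0.           0.           1.        ]] [ 2.15236986 -2.10647904  0.18870248] [0.00210681 0.58881853 0.81694241]
tin_a_mid [374, 240, 413, 262] 0.66
coaster0 [259, 155, 294, 186] 0.97
coaster0 [210, 156, 242, 184] 0.92
coaster0 [169, 159, 203, 192] 0.74
coaster0 [302, 146, 333, 175] 0.68
pen_pot [351, 124, 402, 175] 0.93
plant [110, 163, 148, 192] 0.62
scene [[481.0514263    0.         247.74054776]
 [  0.         481.0514263  185.31206049]
 [  0.           0.           1.        ]] [ 1.70131589  2.15456468 -0.61815594] [ 0.13508546 -0.45936172  1.54108735]
tin_a_mid [150, 107, 173, 148] 0.79
tin_b_mid [220, 133, 244, 167] 0.71
tin_b_mid [277, 146, 298, 169] 0.15
coaster0 [184, 193, 210, 219] 0.86
coaster0 [258, 203, 283, 228] 0.83
coaster0 [221, 196, 244, 220] 0.7
coaster0 [292, 206, 321, 228] 0.66
pen_pot [217, 196, 244, 227] 0.18
```

View pics/top0.png

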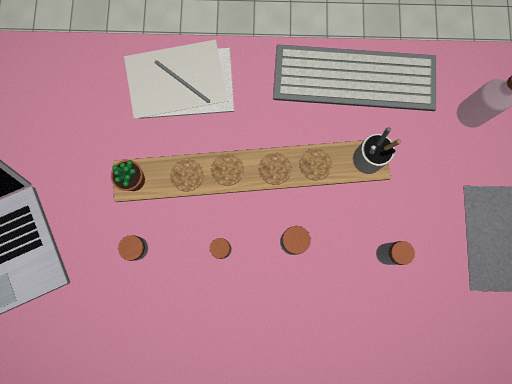

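View pics/scene0.png

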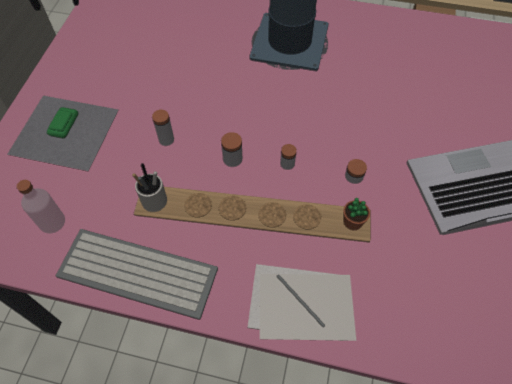

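Top view: pen pot at (377,150), plant at (127,175); tins left to right are D (131,248), C (220,248), B (296,240), A (402,253); coasters at about (187,175), (228,169), (275,168), (315,165). The scene view agrees.

```bash
cat > h.py <<'E'
import numpy as np, cv2
from bench import arm, vision, spot_in
def back(im,uv,z):
    R=cv2.Rodrigues(np.array(im["rvec"]))[0]; t=np.ravel(im["tvec"])
    d=R.T@np.linalg.inv(im["mtx"])@np.array([uv[0],uv[1],1.]); c=-R.T@t
    return (c+d*(z-c[2])/d[2])[:2]
def proj(im,p):
    return cv2.projectPoints(np.array([p],float),im["rvec"],im["tvec"],im["mtx"],None)[0][0,0]
def rect_circle(im,thing,z,conf=.3):
    out=[]
    for d in spot_in(thing,im):
        if d["confidence"]>conf:
            l,t,r,b=d["rect"]; out.append((back(im,((l+r)/2,(t+b)/2),z),d["confidence"]))
    return out
def lids(im):
    hsv=cv2.cvtColor(im["pixels"],cv2.COLOR_RGB2HSV)
    m=cv2.inRange(hsv,(3,120,60),(14,255,255))
    n,l,s,c=cv2.connectedComponentsWithStats(m)
    return [(c[i],s[i]) for i in range(1,n) if s[i][4]>120]
def save(im,n): cv2.imwrite(f"pics/{n}.png",im["pixels"][:,:,::-1])
def pose():
    s=arm.observe(); from scipy.spatial.transform import Rotation as Ro
    R=Ro.from_quat(s["ee_rot"]).as_matrix()
    print("t",round(s["clock"],2),"pos",s["eef_pos"].round(4),"jaw",R[:,0].round(3),"yaw",np.arctan2(R[1,0],R[0,0]).round(3),"z",R[:,2].round(3),"q7",s["q"][6].round(2),"F",s["contact_force"].round(1),"w",round(s["gripper_width"]*.0881,4))
E
python3 - <<'E'
from h import *
H=dict(A=.105,B=.085,C=.065,D=.045)
for n in ("top","scene"):
    im=vision.get_image(n)
    for c,s in lids(im):
        print(n,c.round(1),s, {k:back(im,c,h).round(3).tolist() for k,h in H.items()})
    for p,c in rect_circle(im,"coaster0",.016): print("coaster",p.round(3),round(c,2))
    for t in("pen_pot","plant"):
        for d in spot_in(t,im): print(t,back(im,((d["rect"][0]+d["rect"][2])/2,(d["rect"][1]+d["rect"][3])/2),.06).round(3),d["confidence"])
w=vision.get_image("wrist"); print(w["mtx"],cv2.Rodrigues(w["rvec"])[0].round(2),(-cv2.Rodrigues(w["rvec"])[0].T@np.ravel(w["tvec"])).round(3))
pose()
E
```

```text
top [129.6 178.9] [111 161  33  30 185] {'A': [0.589, 0.257], 'B': [0.592, 0.263], 'C': [0.596, 0.269], 'D': [0.6, 0.275]}
top [295.8 239.6] [282 226  28  28 607] {'A': [0.481, -0.06], 'B': [0.482, -0.062], 'C': [0.483, -0.064], 'D': [0.484, -0.066]}
top [130.7 247.4] [118 235  26  25 494] {'A': [0.46, 0.245], 'B': [0.46, 0.251], 'C': [0.461, 0.257], 'D': [0.461, 0.263]}
top [219.5 247.8] [210 238  20  20 315] {'A': [0.463, 0.081], 'B': [0.463, 0.083], 'C': [0.464, 0.085], 'D': [0.465, 0.086]}
top [402.1 252.5] [390 241  25  24 437] {'A': [0.461, -0.257], 'B': [0.462, -0.263], 'C': [0.462, -0.27], 'D': [0.463, -0.277]}
coaster [ 0.631 -0.023] 0.9
coaster [0.633 0.084] 0.75
coaster [ 0.65  -0.111] 0.61
coaster [0.62  0.162] 0.6
pen_pot [ 0.664 -0.225] 0.58
plant [0.606 0.273] 0.69
scene [160.1 116.5] [153 110  16  14 174] {'A': [0.465, -0.26], 'B': [0.45, -0.269], 'C': [0.435, -0.277], 'D': [0.42, -0.286]}
scene [231.1 141.1] [222 133  19  17 272] {'A': [0.499, -0.06], 'B': [0.485, -0.064], 'C': [0.471, -0.069], 'D': [0.457, -0.073]}
scene [288.4 150.6] [282 144  14  14 148] {'A': [0.496, 0.086], 'B': [0.481, 0.084], 'C': [0.467, 0.083], 'D': [0.453, 0.081]}
scene [356.6 167.4] [348 159  18  17 241] {'A': [0.507, 0.255], 'B': [0.493, 0.257], 'C': [0.479, 0.259], 'D': [0.465, 0.261]}
scene [355.6 216.8] [343 202  27  24 131] {'A': [0.642, 0.27], 'B': [0.631, 0.272], 'C': [0.619, 0.274], 'D': [0.608, 0.276]}
coaster [ 0.643 -0.028] 0.92
coaster [ 0.655 -0.109] 0.75
coaster [0.619 0.162] 0.69
coaster [0.638 0.077] 0.61
pen_pot [ 0.656 -0.231] 0.59
plant [0.611 0.272] 0.8
[[326.0375046    0.         252.60848587]
 [  0.         326.0375046  190.15067002]
 [  0.           0.           1.        ]] [[ 0.41 -0.91  0.  ]
 [-0.88 -0.4   0.26]
 [-0.23 -0.11 -0.97]] [ 0.326 -0.566  0.386]
t 1.05 pos [ 0.2667 -0.5927  0.2387] jaw [ 0.41  -0.912 -0.   ] yaw -1.148 z [-0.  0. -1.] q7 -0.07 F [ 0.5 -0.2 -0.1] w 0.0883
```

Run:
```python
from h import *
im=vision.get_image("top")
# rectified board plane: 1.25 px/mm ; u = y from .32 to -.28 , v = x from .74 to .52
S=1250
src=np.float32([[.74,.32],[.74,-.28],[.52,-.28],[.52,.32]])
uv=np.float32([proj(im,(x,y,.016)) for x,y in src])
W,Hh=int(.6*S),int(.22*S)
M=cv2.getPerspectiveTransform(uv,np.float32([[0,0],[W,0],[W,Hh],[0,Hh]]))
r=cv2.warpPerspective(im["pixels"],M,(W,Hh),flags=cv2.INTER_CUBIC)
# disc match: mean inside minus mean in ring, on low-passed channels
f=cv2.GaussianBlur(r,(0,0),2).astype(np.float32)
R=int(.035*S); yy,xx=np.mgrid[-60:61,-60:61]; d=np.hypot(xx,yy)
k=(d<=R)/np.sum(d<=R)-((d>R)&(d<=R+7))/np.sum((d>R)&(d<=R+7))
v=r.copy()
sc=[cv2.filter2D(f[:,:,c],-1,k.astype(np.float32)) for c in range(3)]
for p,c in rect_circle(im,"coaster0",.016):
    u0,v0=int((.32-p[1])*S),int((.74-p[0])*S)
    sub=np.array([s[v0-18:v0+19,u0-22:u0+23] for s in sc]); m=np.sqrt((sub**2).sum(0))
    j=np.unravel_index(m.argmax(),m.shape); u,w=u0-22+j[1],v0-18+j[0]
    print("net",p.round(3),"disc",round(.74-w/S,4),round(.32-u/S,4),m.max().round(1))
    cv2.circle(v,(u,w),R,(0,0,255),1)
cv2.imwrite("pics/rect.png",np.vstack([r,v])[:,:,::-1])
```

```text
net [0.618 0.164] disc 0.616 0.164 24.1
net [ 0.632 -0.022] disc 0.6344 -0.0216 26.1
net [ 0.645 -0.106] disc 0.6456 -0.1072 24.0
net [0.631 0.082] disc 0.6296 0.0792 24.9
```

View pics/rect.png

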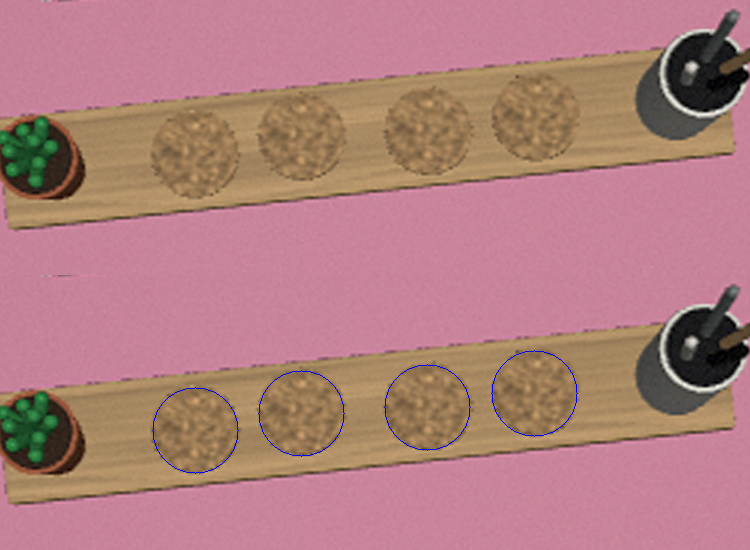

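>>> {"method": "move_arm", "body": {"motion": [{"dx": 0.03, "dy": 0.05, "rz": 0.15, "hand": 0.088}, {"dx": 0.03, "dy": 0.05, "rz": 0.15, "hand": 0.088}, {"dx": 0.03, "dy": 0.05, "rz": 0.15, "hand": 0.088}, {"dx": 0.03, "dy": 0.05, "rz": 0.15, "hand": 0.088}, {"dx": 0.03, "dy": 0.05, "rz": 0.15, "hand": 0.088}], "force": 20}}

```text
validation failed for argument at $.mo...
```

The rectified view shows circles fitting the four cork discs well (e.g. pixels (534,393), (427,407), (301,413), (195,430)). The move was refused, so I'll retry with fewer fields.

>>> {"method": "move_arm", "body": {"motion": [{"dx": 0.03, "dy": 0.045, "dz": 0.0, "rx": 0.0, "ry": 0.0, "rz": 0.14, "hand": 0.088}, {"dx": 0.03, "dy": 0.045, "dz": 0.0, "rx": 0.0, "ry": 0.0, "rz": 0.14, "hand": 0.088}, {"dx": 0.03, "dy": 0.045, "dz": 0.0, "rx": 0.0, "ry": 0.0, "rz": 0.14, "hand": 0.088}, {"dx": 0.03, "dy": 0.045, "dz": 0.0, "rx": 0.0, "ry": 0.0, "rz": 0.14, "hand": 0.088}, {"dx": 0.03, "dy": 0.045, "dz": 0.0, "rx": 0.0, "ry": 0.0, "rz": 0.14, "hand": 0.088}], "force": 20}}

```text
clock: 1.65
eef_pos: [0.4025, -0.3842, 0.2391]
ee_rot: [0.976, -0.217, 0.001, 0.004]
contact_force: [1.2, -0.6, 0.0]
gripper_width: 0.995
```

>>> {"method": "move_arm", "body": {"motion": [{"dx": 0.02, "dy": 0.04, "dz": 0.0, "rx": 0.0, "ry": 0.0, "rz": 0.14, "hand": 0.088}, {"dx": 0.02, "dy": 0.04, "dz": 0.0, "rx": 0.0, "ry": 0.0, "rz": 0.14, "hand": 0.088}, {"dx": 0.02, "dy": 0.04, "dz": 0.0, "rx": 0.0, "ry": 0.0, "rz": 0.14, "hand": 0.088}, {"dx": 0.0, "dy": 0.0, "dz": 0.0, "rx": 0.0, "ry": 0.0, "rz": 0.07, "hand": 0.088}, {"dx": 0.0, "dy": 0.0, "dz": 0.0, "rx": 0.0, "ry": 0.0, "rz": 0.0, "hand": 0.088}]}}

```text
clock: 2.15
eef_pos: [0.4693, -0.2511, 0.2408]
ee_rot: [0.999, 0.044, 0.005, 0.003]
contact_force: [-0.6, -0.4, -0.0]
gripper_width: 1.0
```

Run:
```python
from h import *
pose()
im=vision.get_image("wrist"); save(im,"w1")
for c,s in lids(im): print(c.round(1),s,back(im,c,.105).round(4))
```

```text
t 2.15 pos [ 0.4693 -0.2511  0.2408] jaw [0.996 0.088 0.009] yaw 0.089 z [ 0.01  -0.005 -1.   ] q7 0.35 F [-0.6 -0.4 -0. ] w 0.0881
[241.5 186. ] [ 218  162   48   49 1812] [ 0.4602 -0.2591]
```

View pics/w1.png

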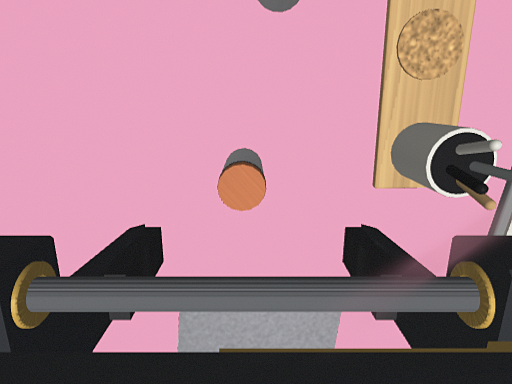

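Wrist view: lid of tin A at (241,186), giving (0.460, -0.259), consistent with the top view. Descending.

>>> {"method": "move_arm", "body": {"motion": [{"dx": -0.009, "dy": -0.008, "dz": -0.03, "rx": 0.005, "ry": 0.01, "rz": 0.0, "hand": 0.088}, {"dx": 0.0, "dy": 0.0, "dz": -0.045, "rx": 0.0, "ry": 0.0, "rz": 0.0, "hand": 0.088}, {"dx": 0.0, "dy": 0.0, "dz": -0.045, "rx": 0.0, "ry": 0.0, "rz": 0.0, "hand": 0.088}, {"dx": 0.0, "dy": 0.0, "dz": -0.045, "rx": 0.0, "ry": 0.0, "rz": 0.0, "hand": 0.088}, {"dx": 0.0, "dy": 0.0, "dz": 0.0, "rx": 0.0, "ry": 0.0, "rz": 0.0, "hand": 0.088}]}}

```text
clock: 2.7
eef_pos: [0.4596, -0.2659, 0.0733]
ee_rot: [0.999, 0.033, 0.003, 0.003]
contact_force: [-0.4, 0.1, 0.2]
gripper_width: 0.996
```

>>> {"method": "move_arm", "body": {"motion": [{"dx": 0.0, "dy": 0.007, "dz": -0.02, "rx": 0.0, "ry": 0.0, "rz": 0.0, "hand": 0.088}, {"dx": 0.0, "dy": 0.0, "dz": 0.0, "rx": 0.0, "ry": 0.0, "rz": 0.0, "hand": 0.088}]}}

```text
clock: 2.9
eef_pos: [0.4596, -0.2613, 0.0547]
ee_rot: [1.0, 0.03, 0.002, 0.004]
contact_force: [-0.2, -0.1, -0.1]
gripper_width: 0.997
```

>>> {"method": "move_arm", "body": {"motion": [{"dx": 0.0, "dy": 0.0, "dz": 0.0, "rx": 0.0, "ry": 0.0, "rz": 0.0, "hand": 0.02}, {"dx": 0.0, "dy": 0.0, "dz": 0.0, "rx": 0.0, "ry": 0.0, "rz": 0.0, "hand": 0.02}, {"dx": 0.0, "dy": 0.0, "dz": 0.0, "rx": 0.0, "ry": 0.0, "rz": 0.0, "hand": 0.02}, {"dx": 0.0, "dy": 0.0, "dz": 0.0, "rx": 0.0, "ry": 0.0, "rz": 0.0, "hand": 0.02}, {"dx": 0.0, "dy": 0.0, "dz": 0.0, "rx": 0.0, "ry": 0.0, "rz": 0.0, "hand": 0.02}], "force": 20}}

```text
clock: 3.4
eef_pos: [0.4637, -0.2661, 0.0625]
ee_rot: [1.0, 0.027, 0.007, 0.007]
contact_force: [0.7, -0.1, -0.2]
gripper_width: 0.567
```

>>> {"method": "move_arm", "body": {"motion": [{"dx": -0.003, "dy": 0.004, "dz": -0.005, "rx": 0.0, "ry": 0.0, "rz": 0.0, "hand": 0.02}, {"dx": 0.0, "dy": 0.0, "dz": 0.0, "rx": 0.0, "ry": 0.0, "rz": 0.0, "hand": 0.02}]}}

```text
clock: 3.6
eef_pos: [0.461, -0.2638, 0.0589]
ee_rot: [1.0, 0.027, 0.008, 0.009]
contact_force: [-0.8, -0.2, -2.8]
gripper_width: 0.496
```

Run:
```python
from h import *
pose();pose()
```

```text
t 3.6 pos [ 0.461  -0.2638  0.0589] jaw [0.998 0.053 0.015] yaw 0.054 z [ 0.016 -0.017 -1.   ] q7 0.21 F [-0.8 -0.2 -2.8] w 0.0437
t 3.6 pos [ 0.461  -0.2638  0.0589] jaw [0.998 0.053 0.015] yaw 0.054 z [ 0.016 -0.017 -1.   ] q7 0.21 F [-0.8 -0.2 -2.8] w 0.0437
```

Gripped (43.7 mm). Lift and carry to the coaster next to the pen pot (0.646, -0.107), keeping the 5 mm y offset.

>>> {"method": "move_arm", "body": {"motion": [{"dx": 0.0, "dy": 0.0, "dz": 0.045, "rx": 0.0, "ry": 0.0, "rz": 0.0, "hand": 0.02}, {"dx": 0.0, "dy": 0.01, "dz": 0.045, "rx": 0.0, "ry": 0.0, "rz": 0.0, "hand": 0.02}, {"dx": 0.02, "dy": 0.04, "dz": 0.0, "rx": 0.0, "ry": 0.0, "rz": 0.0, "hand": 0.02}, {"dx": 0.03, "dy": 0.04, "dz": 0.0, "rx": 0.0, "ry": 0.0, "rz": 0.0, "hand": 0.02}, {"dx": 0.03, "dy": 0.04, "dz": 0.0, "rx": 0.0, "ry": 0.0, "rz": 0.0, "hand": 0.02}]}}

```text
clock: 4.1
eef_pos: [0.5344, -0.137, 0.1487]
ee_rot: [1.0, 0.018, 0.003, 0.009]
contact_force: [1.9, -0.6, -1.7]
gripper_width: 0.495
```

>>> {"method": "move_arm", "body": {"motion": [{"dx": 0.04, "dy": 0.01, "dz": 0.0, "rx": 0.0, "ry": 0.0, "rz": 0.0, "hand": 0.02}, {"dx": 0.03, "dy": 0.01, "dz": 0.0, "rx": 0.0, "ry": 0.0, "rz": 0.0, "hand": 0.02}, {"dx": 0.02, "dy": 0.0, "dz": 0.0, "rx": 0.0, "ry": 0.0, "rz": 0.0, "hand": 0.02}]}}

```text
clock: 4.4
eef_pos: [0.6267, -0.1051, 0.147]
ee_rot: [1.0, 0.024, 0.002, 0.007]
contact_force: [-0.2, 0.2, -2.1]
gripper_width: 0.495
```

Run:
```python
from h import *
pose()
im=vision.get_image("wrist"); save(im,"w2")
for c,s in lids(im): print(c.round(1),s,back(im,c,arm.observe()["eef_pos"][2]+.046).round(4))
print(proj(im,(.6456,-.107,.016)),proj(im,(.6344,-.0216,.016)))
for p,c in rect_circle(im,"coaster0",.016):print(p,c)
pose()
```

```text
t 4.4 pos [ 0.6267 -0.1051  0.147 ] jaw [0.999 0.048 0.004] yaw 0.048 z [ 0.004 -0.013 -1.   ] q7 -0.08 F [-0.2  0.2 -2.1] w 0.0436
[ 35.3 129.2] [   0   87   78   85 5573] [ 0.5571 -0.05  ]
[252.7 251.8] [ 192  218  122   59 5493] [ 0.6245 -0.0876]
[253.  323.4] [ 199  312  108   29 2223] [ 0.626  -0.1159]
[274.68608447 181.16897238] [267.80473897  77.7445223 ]
[ 0.63466895 -0.02277515] 0.89
[ 0.64800257 -0.10854785] 0.79
t 4.5 pos [ 0.6272 -0.1071  0.1468] jaw [0.999 0.046 0.005] yaw 0.046 z [ 0.005 -0.014 -1.   ] q7 -0.07 F [-0.7 -1.  -2.6] w 0.0434
```

View pics/w2.png

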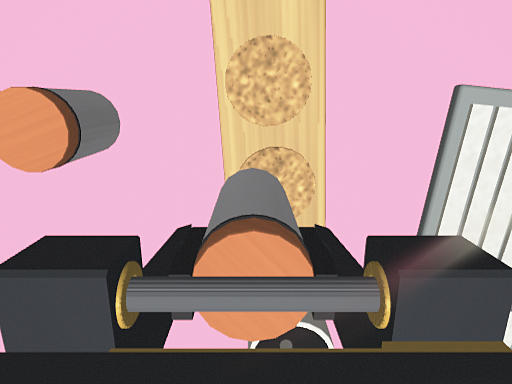

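Wrist view: tin A held, lid centred near (253,280); coaster behind at (275,181); measured coaster agrees with the top view to 2.5 mm. Lower it.

>>> {"method": "move_arm", "body": {"motion": [{"dx": 0.02, "dy": -0.006, "dz": -0.02, "rx": 0.0, "ry": 0.0, "rz": 0.0, "hand": 0.02}, {"dx": 0.0, "dy": 0.0, "dz": -0.03, "rx": 0.0, "ry": 0.0, "rz": 0.0, "hand": 0.02}, {"dx": 0.0, "dy": 0.0, "dz": -0.01, "rx": 0.0, "ry": 0.0, "rz": 0.0, "hand": 0.02}]}}

```text
clock: 4.8
eef_pos: [0.6455, -0.1139, 0.0847]
ee_rot: [1.0, 0.023, 0.002, 0.007]
contact_force: [-1.5, -0.0, -1.5]
gripper_width: 0.493
```

```bash
python3 -c "
from h import *
pose()"
```

```text
t 4.8 pos [ 0.6455 -0.1139  0.0847] jaw [0.999 0.046 0.003] yaw 0.046 z [ 0.003 -0.015 -1.   ] q7 -0.09 F [-1.5 -0.  -1.5] w 0.0435
```

>>> {"method": "move_arm", "body": {"motion": [{"dx": 0.002, "dy": 0.0, "dz": -0.006, "rx": 0.0, "ry": 0.0, "rz": 0.0, "hand": 0.02}, {"dx": 0.0, "dy": 0.0, "dz": -0.004, "rx": 0.0, "ry": 0.0, "rz": 0.0, "hand": 0.02}]}}

```text
clock: 5.0
eef_pos: [0.6456, -0.1148, 0.0742]
ee_rot: [1.0, 0.023, -0.0, 0.008]
contact_force: [-10.8, -0.1, 30.7]
gripper_width: 0.494
```

>>> {"method": "move_arm", "body": {"motion": [{"dx": 0.001, "dy": 0.0, "dz": 0.001, "rx": 0.0, "ry": 0.0, "rz": 0.0, "hand": 0.06}, {"dx": 0.0, "dy": 0.0, "dz": 0.0, "rx": 0.0, "ry": 0.0, "rz": 0.0, "hand": 0.088}, {"dx": 0.0, "dy": 0.0, "dz": 0.0, "rx": 0.0, "ry": 0.0, "rz": 0.0, "hand": 0.088}, {"dx": 0.0, "dy": 0.0, "dz": 0.0, "rx": 0.0, "ry": 0.0, "rz": 0.0, "hand": 0.088}]}}

```text
clock: 5.4
eef_pos: [0.6481, -0.1155, 0.0791]
ee_rot: [1.0, 0.022, 0.002, 0.008]
contact_force: [0.5, 0.3, -0.2]
gripper_width: 0.833
```

>>> {"method": "move_arm", "body": {"motion": [{"dx": 0.0, "dy": 0.0, "dz": 0.04, "rx": 0.0, "ry": 0.0, "rz": 0.0, "hand": 0.088}, {"dx": 0.0, "dy": 0.0, "dz": 0.045, "rx": 0.0, "ry": 0.0, "rz": 0.0, "hand": 0.088}, {"dx": -0.02, "dy": 0.0, "dz": 0.045, "rx": 0.0, "ry": 0.0, "rz": 0.0, "hand": 0.088}, {"dx": -0.04, "dy": 0.01, "dz": 0.0, "rx": 0.0, "ry": 0.0, "rz": 0.0, "hand": 0.088}, {"dx": -0.045, "dy": 0.01, "dz": 0.0, "rx": 0.0, "ry": 0.0, "rz": 0.0, "hand": 0.088}]}}

```text
clock: 5.9
eef_pos: [0.5442, -0.0951, 0.2138]
ee_rot: [1.0, 0.022, 0.005, 0.008]
contact_force: [-0.8, 0.6, -0.4]
gripper_width: 0.999
```

>>> {"method": "move_arm", "body": {"motion": [{"dx": -0.03, "dy": 0.01, "dz": 0.0, "rx": 0.0, "ry": 0.0, "rz": 0.0, "hand": 0.088}, {"dx": -0.02, "dy": 0.01, "dz": 0.0, "rx": 0.0, "ry": 0.0, "rz": 0.0, "hand": 0.088}]}}

```text
clock: 6.1
eef_pos: [0.4902, -0.075, 0.2152]
ee_rot: [1.0, 0.021, 0.006, 0.009]
contact_force: [0.4, 0.1, 0.6]
gripper_width: 0.998
```

Run:
```python
from h import *
pose()
im=vision.get_image("wrist"); save(im,"w3")
for c,s in lids(im): print(c.round(1),s,back(im,c,.085).round(4))
im=vision.get_image("top"); save(im,"t3")
for c,s in lids(im): print(c.round(1),s,back(im,c,.121).round(4))
pose()
```

```text
t 6.1 pos [ 0.4902 -0.075   0.2152] jaw [0.999 0.043 0.011] yaw 0.043 z [ 0.011 -0.018 -1.   ] q7 -0.08 F [0.4 0.1 0.6] w 0.0879
[227.1   3. ] [210   0  35   9 211] [0.4656 0.0598]
[242.2 163.9] [ 212  133   62   62 2956] [ 0.481  -0.0632]
[434.8 234.8] [ 408  209   60   55 2141] [ 0.6609 -0.1227]
[322.9 151.4] [312 142  23  19 357] [ 0.6464 -0.1089]
[131.3 179.8] [111 160  34  31 226] [0.584  0.2487]
[289.9 240.3] [282 227  15  27 303] [ 0.4782 -0.0478]
[130.7 247.4] [118 235  26  25 497] [0.4593 0.2407]
[219.5 247.8] [210 238  20  20 317] [0.462  0.0798]
t 6.2 pos [ 0.4897 -0.074   0.2151] jaw [0.999 0.045 0.009] yaw 0.045 z [ 0.01  -0.018 -1.   ] q7 -0.08 F [ 0.2 -1.4  0.3] w 0.0882
```

Tin A stands at (0.646, -0.109), about 2 mm from its coaster centre. Now tin B at (0.481, -0.063).

>>> {"method": "move_arm", "body": {"motion": [{"dx": -0.009, "dy": 0.011, "dz": -0.03, "rx": 0.018, "ry": 0.01, "rz": 0.0, "hand": 0.088}, {"dx": 0.0, "dy": 0.0, "dz": -0.045, "rx": 0.0, "ry": 0.0, "rz": 0.0, "hand": 0.088}, {"dx": 0.0, "dy": 0.0, "dz": -0.045, "rx": 0.0, "ry": 0.0, "rz": 0.0, "hand": 0.088}, {"dx": 0.0, "dy": 0.0, "dz": -0.025, "rx": 0.0, "ry": 0.0, "rz": 0.0, "hand": 0.088}]}}

```text
clock: 6.6
eef_pos: [0.4885, -0.0641, 0.0717]
ee_rot: [1.0, 0.022, 0.009, 0.001]
contact_force: [-0.4, -0.5, -0.0]
gripper_width: 0.999
```

>>> {"method": "move_arm", "body": {"motion": [{"dx": -0.008, "dy": 0.001, "dz": -0.02, "rx": 0.0, "ry": 0.01, "rz": 0.0, "hand": 0.088}, {"dx": 0.0, "dy": 0.0, "dz": -0.012, "rx": 0.0, "ry": 0.0, "rz": 0.0, "hand": 0.07}]}}

```text
clock: 6.8
eef_pos: [0.4811, -0.0634, 0.0363]
ee_rot: [1.0, 0.022, 0.003, 0.001]
contact_force: [-0.0, -0.6, 1.3]
gripper_width: 0.933
```

>>> {"method": "move_arm", "body": {"motion": [{"dx": 0.0, "dy": 0.0, "dz": -0.001, "rx": 0.0, "ry": 0.0, "rz": 0.0, "hand": 0.03}, {"dx": 0.0, "dy": 0.0, "dz": -0.001, "rx": 0.0, "ry": 0.0, "rz": 0.0, "hand": 0.03}, {"dx": 0.0, "dy": 0.0, "dz": -0.001, "rx": 0.0, "ry": 0.0, "rz": 0.0, "hand": 0.03}, {"dx": 0.0, "dy": 0.0, "dz": -0.001, "rx": 0.0, "ry": 0.0, "rz": 0.0, "hand": 0.03}, {"dx": 0.0, "dy": 0.0, "dz": -0.001, "rx": 0.0, "ry": 0.0, "rz": 0.0, "hand": 0.03}]}}

```text
clock: 7.3
eef_pos: [0.4839, -0.0639, 0.0331]
ee_rot: [1.0, 0.021, 0.004, 0.001]
contact_force: [-3.5, 1.1, 10.2]
gripper_width: 0.607
```

```bash
python3 -c "
from h import *
pose()"
```

```text
t 7.3 pos [ 0.4839 -0.0639  0.0331] jaw [0.999 0.043 0.009] yaw 0.043 z [ 0.009 -0.002 -1.   ] q7 -0.25 F [-3.5  1.1 10.2] w 0.0535
```

>>> {"method": "move_arm", "body": {"motion": [{"dx": 0.0, "dy": 0.01, "dz": 0.045, "rx": 0.0, "ry": 0.0, "rz": 0.0, "hand": 0.03}, {"dx": 0.01, "dy": 0.01, "dz": 0.045, "rx": 0.0, "ry": 0.0, "rz": 0.0, "hand": 0.03}, {"dx": 0.04, "dy": 0.01, "dz": 0.0, "rx": 0.0, "ry": 0.0, "rz": 0.0, "hand": 0.03}, {"dx": 0.045, "dy": 0.01, "dz": 0.0, "rx": 0.0, "ry": 0.0, "rz": 0.0, "hand": 0.03}, {"dx": 0.035, "dy": 0.0, "dz": 0.0, "rx": 0.0, "ry": 0.0, "rz": 0.0, "hand": 0.03}]}}

```text
clock: 7.8
eef_pos: [0.6133, -0.0237, 0.1305]
ee_rot: [1.0, 0.02, 0.004, 0.002]
contact_force: [-0.3, 1.4, -2.2]
gripper_width: 0.603
```

>>> {"method": "move_arm", "body": {"motion": [{"dx": 0.01, "dy": 0.0, "dz": 0.0, "rx": 0.0, "ry": 0.0, "rz": 0.0, "hand": 0.03}]}}

```text
clock: 7.9
eef_pos: [0.6273, -0.0234, 0.1319]
ee_rot: [1.0, 0.02, 0.006, 0.002]
contact_force: [-0.2, -0.6, -2.1]
gripper_width: 0.608
```

```bash
python3 -c "
from h import *
pose()
im=vision.get_image('wrist'); save(im,'w4')
for p,c in rect_circle(im,'coaster0',.016):print(p,c)
z=arm.observe()['eef_pos'][2]+.052
for c,s in lids(im): print(s, back(im,(s[0]+s[2]/2,s[1]+s[2]/2),z))
pose()"
```

```text
t 7.9 pos [ 0.6273 -0.0234  0.1319] jaw [0.999 0.04  0.013] yaw 0.04 z [ 0.013 -0.003 -1.   ] q7 -0.22 F [-0.2 -0.6 -2.1] w 0.0536
[0.63196147 0.0784468 ] 0.89
[ 0.63451186 -0.01421404] 0.81
[   0    0   29   57 1355] [0.55968234 0.06195704]
[ 179  222  148   55 6105] [ 0.6253743  -0.01975502]
[ 175  312  157   37 5292] [ 0.62712511 -0.05879964]
t 8.0 pos [ 0.6253 -0.0232  0.1314] jaw [0.999 0.041 0.011] yaw 0.041 z [ 0.011 -0.003 -1.   ] q7 -0.22 F [-1.  -0.2 -1.8] w 0.0537
```

>>> {"method": "move_arm", "body": {"motion": [{"dx": 0.009, "dy": 0.0, "dz": -0.02, "rx": 0.0, "ry": 0.0, "rz": 0.0, "hand": 0.03}, {"dx": 0.0, "dy": 0.0, "dz": -0.035, "rx": 0.0, "ry": 0.0, "rz": 0.0, "hand": 0.03}, {"dx": 0.0, "dy": 0.0, "dz": -0.01, "rx": 0.0, "ry": 0.0, "rz": 0.0, "hand": 0.03}]}}

```text
clock: 8.3
eef_pos: [0.6332, -0.024, 0.0674]
ee_rot: [1.0, 0.02, 0.007, 0.002]
contact_force: [-0.9, -0.4, -1.7]
gripper_width: 0.61
```

>>> {"method": "move_arm", "body": {"motion": [{"dx": 0.001, "dy": 0.0, "dz": -0.012, "rx": 0.0, "ry": 0.0, "rz": 0.0, "hand": 0.03}, {"dx": 0.0, "dy": 0.0, "dz": -0.004, "rx": 0.0, "ry": 0.0, "rz": 0.0, "hand": 0.03}]}}

```text
clock: 8.5
eef_pos: [0.6326, -0.0245, 0.0507]
ee_rot: [1.0, 0.02, 0.006, 0.002]
contact_force: [-0.4, 0.7, -1.4]
gripper_width: 0.608
```

>>> {"method": "move_arm", "body": {"motion": [{"dx": 0.002, "dy": 0.0, "dz": -0.002, "rx": 0.0, "ry": 0.0, "rz": 0.0, "hand": 0.03}, {"dx": 0.0, "dy": 0.0, "dz": -0.001, "rx": 0.0, "ry": 0.0, "rz": 0.0, "hand": 0.03}]}}

```text
clock: 8.7
eef_pos: [0.6343, -0.0246, 0.0492]
ee_rot: [1.0, 0.02, 0.005, 0.002]
contact_force: [-2.8, 0.1, 6.5]
gripper_width: 0.608
```

Contact (6.5 N). Release, rise, and go over to tin C (0.465, 0.085).

>>> {"method": "move_arm", "body": {"motion": [{"dx": 0.0, "dy": 0.0, "dz": 0.0, "rx": 0.0, "ry": 0.0, "rz": 0.0, "hand": 0.088}, {"dx": 0.0, "dy": 0.0, "dz": 0.0, "rx": 0.0, "ry": 0.0, "rz": 0.0, "hand": 0.088}, {"dx": 0.0, "dy": 0.0, "dz": 0.0, "rx": 0.0, "ry": 0.0, "rz": 0.0, "hand": 0.088}, {"dx": 0.0, "dy": 0.0, "dz": 0.03, "rx": 0.0, "ry": 0.0, "rz": 0.0, "hand": 0.088}, {"dx": 0.0, "dy": 0.0, "dz": 0.045, "rx": 0.0, "ry": 0.0, "rz": 0.0, "hand": 0.088}]}}

```text
clock: 9.2
eef_pos: [0.6328, -0.0247, 0.1232]
ee_rot: [1.0, 0.02, 0.003, 0.002]
contact_force: [0.3, -0.2, 0.2]
gripper_width: 0.994
```

>>> {"method": "move_arm", "body": {"motion": [{"dx": 0.0, "dy": 0.01, "dz": 0.045, "rx": 0.0, "ry": 0.0, "rz": 0.0, "hand": 0.088}, {"dx": -0.04, "dy": 0.02, "dz": 0.02, "rx": 0.0, "ry": 0.0, "rz": 0.0, "hand": 0.088}, {"dx": -0.04, "dy": 0.02, "dz": 0.0, "rx": 0.0, "ry": 0.0, "rz": 0.0, "hand": 0.088}, {"dx": -0.04, "dy": 0.025, "dz": 0.0, "rx": 0.0, "ry": 0.0, "rz": 0.0, "hand": 0.088}, {"dx": -0.03, "dy": 0.02, "dz": 0.0, "rx": 0.0, "ry": 0.0, "rz": 0.0, "hand": 0.088}]}}

```text
clock: 9.7
eef_pos: [0.4877, 0.0699, 0.1994]
ee_rot: [1.0, 0.016, 0.014, 0.002]
contact_force: [-1.1, -0.5, -0.1]
gripper_width: 0.998
```

Run:
```python
from h import *
pose()
im=vision.get_image("wrist"); save(im,"w5")
for c,s in lids(im): print(c.round(1),s,back(im,c,.065).round(4))
im=vision.get_image("top"); save(im,"t5")
for c,s in lids(im): print(c.round(1),s,back(im,c,.101).round(4))
pose()
```

```text
t 9.7 pos [0.4877 0.0699 0.1994] jaw [0.999 0.032 0.027] yaw 0.032 z [ 0.028 -0.004 -1.   ] q7 -0.4 F [-1.1 -0.5 -0.1] w 0.0879
[221.5 161.7] [ 199  139   45   46 1594] [0.4629 0.0842]
[322.8 153. ] [312 142  23  23 423] [ 0.6486 -0.1117]
[276.9 160. ] [263 147  28  27 598] [ 0.6328 -0.0231]
t 9.8 pos [0.486  0.0716 0.1992] jaw [0.999 0.037 0.025] yaw 0.037 z [ 0.025 -0.004 -1.   ] q7 -0.4 F [-0.4 -0.2  1. ] w 0.0876
```

View pics/t5.png

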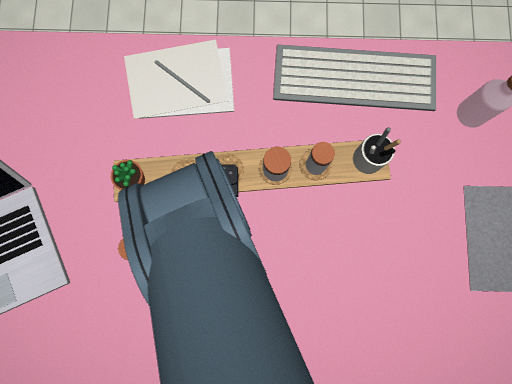

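Top view: A stands at (322,153) and B at (277,160) on the right two coasters. Tin C at (0.463, 0.084); descend.

>>> {"method": "move_arm", "body": {"motion": [{"dx": -0.023, "dy": 0.012, "dz": -0.02, "rx": 0.004, "ry": 0.025, "rz": 0.0, "hand": 0.088}, {"dx": 0.0, "dy": 0.0, "dz": -0.045, "rx": 0.0, "ry": 0.0, "rz": 0.0, "hand": 0.088}, {"dx": 0.0, "dy": 0.0, "dz": -0.045, "rx": 0.0, "ry": 0.0, "rz": 0.0, "hand": 0.088}]}}

```text
clock: 10.1
eef_pos: [0.4699, 0.085, 0.0936]
ee_rot: [1.0, 0.018, 0.009, -0.001]
contact_force: [0.4, -0.5, 0.1]
gripper_width: 0.996
```

>>> {"method": "move_arm", "body": {"motion": [{"dx": -0.008, "dy": -0.001, "dz": -0.03, "rx": 0.0, "ry": 0.014, "rz": 0.0, "hand": 0.088}, {"dx": 0.0, "dy": 0.0, "dz": -0.038, "rx": 0.0, "ry": 0.0, "rz": 0.0, "hand": 0.07}]}}

```text
clock: 10.3
eef_pos: [0.4638, 0.0836, 0.0231]
ee_rot: [1.0, 0.018, 0.004, -0.002]
contact_force: [0.8, 0.5, 0.4]
gripper_width: 0.931
```

>>> {"method": "move_arm", "body": {"motion": [{"dx": 0.0, "dy": 0.0, "dz": 0.0, "rx": 0.0, "ry": 0.0, "rz": 0.0, "hand": 0.02}, {"dx": 0.0, "dy": 0.0, "dz": 0.0, "rx": 0.0, "ry": 0.0, "rz": 0.0, "hand": 0.02}, {"dx": 0.0, "dy": 0.0, "dz": -0.001, "rx": 0.0, "ry": 0.0, "rz": 0.0, "hand": 0.02}, {"dx": 0.0, "dy": 0.0, "dz": 0.0, "rx": 0.0, "ry": 0.0, "rz": 0.0, "hand": 0.02}, {"dx": 0.0, "dy": 0.0, "dz": -0.001, "rx": 0.0, "ry": 0.0, "rz": 0.0, "hand": 0.02}]}}

```text
clock: 10.8
eef_pos: [0.4662, 0.0829, 0.0223]
ee_rot: [1.0, 0.017, 0.004, -0.001]
contact_force: [-0.4, 0.2, -0.6]
gripper_width: 0.486
```

>>> {"method": "move_arm", "body": {"motion": [{"dx": 0.0, "dy": 0.0, "dz": 0.0, "rx": 0.0, "ry": 0.0, "rz": 0.0, "hand": 0.02}, {"dx": 0.0, "dy": 0.0, "dz": 0.0, "rx": 0.0, "ry": 0.0, "rz": 0.0, "hand": 0.02}]}}

```text
clock: 11.0
eef_pos: [0.4673, 0.0829, 0.0237]
ee_rot: [1.0, 0.017, 0.006, -0.001]
contact_force: [-0.2, -0.2, -1.2]
gripper_width: 0.448
```

>>> {"method": "move_arm", "body": {"motion": [{"dx": 0.0, "dy": 0.0, "dz": 0.045, "rx": 0.0, "ry": 0.0, "rz": 0.0, "hand": 0.02}, {"dx": 0.01, "dy": 0.0, "dz": 0.045, "rx": 0.0, "ry": 0.0, "rz": 0.0, "hand": 0.02}, {"dx": 0.045, "dy": 0.0, "dz": 0.0, "rx": 0.0, "ry": 0.0, "rz": 0.0, "hand": 0.02}, {"dx": 0.045, "dy": 0.0, "dz": 0.0, "rx": 0.0, "ry": 0.0, "rz": 0.0, "hand": 0.02}, {"dx": 0.035, "dy": -0.003, "dz": 0.0, "rx": 0.0, "ry": 0.0, "rz": 0.0, "hand": 0.02}]}}

```text
clock: 11.5
eef_pos: [0.6001, 0.0796, 0.119]
ee_rot: [1.0, 0.019, 0.003, -0.001]
contact_force: [1.0, 0.2, -1.8]
gripper_width: 0.446
```

>>> {"method": "move_arm", "body": {"motion": [{"dx": 0.014, "dy": 0.0, "dz": -0.01, "rx": 0.0, "ry": 0.0, "rz": 0.0, "hand": 0.02}, {"dx": 0.0, "dy": 0.0, "dz": -0.02, "rx": 0.0, "ry": 0.0, "rz": 0.0, "hand": 0.02}]}}

```text
clock: 11.7
eef_pos: [0.622, 0.0787, 0.0917]
ee_rot: [1.0, 0.018, 0.008, -0.001]
contact_force: [0.1, 0.5, -1.6]
gripper_width: 0.446
```

```bash
python3 -c "
from h import *
pose()
im=vision.get_image('wrist')
for p,c in rect_circle(im,'coaster0',.016):print(p,c)
z=arm.observe()['eef_pos'][2]+.0413
for c,s in lids(im): print(s, back(im,(s[0]+s[2]/2,s[1]+s[2]/2),z))
"
```

```text
t 11.7 pos [0.622  0.0787 0.0917] jaw [0.999 0.035 0.017] yaw 0.035 z [ 0.017  0.003 -1.   ] q7 -0.43 F [ 0.1  0.5 -1.6] w 0.0393
[0.61583786 0.16480448] 0.7
[0.6300047  0.08239995] 0.68
[ 0.63531214 -0.02731813] 0.57
[0.62392513 0.02801234] 0.36
[ 200  227  106   50 4068] [0.62028883 0.08010286]
[ 208  312   91   24 1561] [0.62169528 0.04538685]
```

>>> {"method": "move_arm", "body": {"motion": [{"dx": 0.01, "dy": 0.0, "dz": -0.02, "rx": 0.0, "ry": 0.0, "rz": 0.0, "hand": 0.02}, {"dx": 0.0, "dy": 0.0, "dz": -0.02, "rx": 0.0, "ry": 0.0, "rz": 0.0, "hand": 0.02}, {"dx": 0.0, "dy": 0.0, "dz": -0.006, "rx": 0.0, "ry": 0.0, "rz": 0.0, "hand": 0.02}]}}

```text
clock: 12.1
eef_pos: [0.6266, 0.0784, 0.0434]
ee_rot: [1.0, 0.018, 0.004, -0.0]
contact_force: [-1.5, 0.0, -1.7]
gripper_width: 0.448
```

>>> {"method": "move_arm", "body": {"motion": [{"dx": 0.004, "dy": 0.0, "dz": -0.002, "rx": 0.0, "ry": 0.0, "rz": 0.0, "hand": 0.02}, {"dx": 0.0, "dy": 0.0, "dz": -0.002, "rx": 0.0, "ry": 0.0, "rz": 0.0, "hand": 0.02}]}}

```text
clock: 12.3
eef_pos: [0.6303, 0.0786, 0.0402]
ee_rot: [1.0, 0.019, 0.004, -0.0]
contact_force: [0.0, -0.2, -1.2]
gripper_width: 0.449
```

Nearly down; touch, release, rise, go to tin D (0.463, 0.262).

>>> {"method": "move_arm", "body": {"motion": [{"dx": 0.0, "dy": 0.0, "dz": -0.002, "rx": 0.0, "ry": 0.0, "rz": 0.0, "hand": 0.02}]}}

```text
clock: 12.4
eef_pos: [0.6307, 0.0788, 0.039]
ee_rot: [1.0, 0.019, 0.004, -0.0]
contact_force: [0.1, -0.0, -1.1]
gripper_width: 0.449
```

>>> {"method": "move_arm", "body": {"motion": [{"dx": 0.0, "dy": 0.0, "dz": 0.0, "rx": 0.0, "ry": 0.0, "rz": 0.0, "hand": 0.088}, {"dx": 0.0, "dy": 0.0, "dz": 0.0, "rx": 0.0, "ry": 0.0, "rz": 0.0, "hand": 0.088}, {"dx": 0.0, "dy": 0.0, "dz": 0.0, "rx": 0.0, "ry": 0.0, "rz": 0.0, "hand": 0.088}, {"dx": 0.0, "dy": 0.0, "dz": 0.03, "rx": 0.0, "ry": 0.0, "rz": 0.0, "hand": 0.088}, {"dx": 0.0, "dy": 0.0, "dz": 0.045, "rx": 0.0, "ry": 0.0, "rz": 0.0, "hand": 0.088}]}}

```text
clock: 12.9
eef_pos: [0.6276, 0.0782, 0.1124]
ee_rot: [1.0, 0.019, 0.0, 0.0]
contact_force: [0.8, -0.1, -0.2]
gripper_width: 0.876
```

>>> {"method": "move_arm", "body": {"motion": [{"dx": 0.0, "dy": 0.0, "dz": 0.045, "rx": 0.0, "ry": 0.0, "rz": 0.0, "hand": 0.088}, {"dx": -0.04, "dy": 0.02, "dz": 0.01, "rx": 0.0, "ry": 0.0, "rz": 0.0, "hand": 0.088}, {"dx": -0.04, "dy": 0.03, "dz": 0.0, "rx": 0.0, "ry": 0.0, "rz": 0.0, "hand": 0.088}, {"dx": -0.035, "dy": 0.035, "dz": 0.0, "rx": 0.0, "ry": 0.0, "rz": 0.0, "hand": 0.088}, {"dx": -0.02, "dy": 0.04, "dz": 0.0, "rx": 0.0, "ry": 0.0, "rz": 0.0, "hand": 0.088}]}}

```text
clock: 13.4
eef_pos: [0.4969, 0.1998, 0.1783]
ee_rot: [1.0, 0.012, 0.01, 0.0]
contact_force: [0.9, 0.1, 0.2]
gripper_width: 1.003
```

>>> {"method": "move_arm", "body": {"motion": [{"dx": -0.01, "dy": 0.035, "dz": 0.0, "rx": 0.0, "ry": 0.0, "rz": 0.0, "hand": 0.088}, {"dx": 0.0, "dy": 0.02, "dz": 0.0, "rx": 0.0, "ry": 0.0, "rz": 0.0, "hand": 0.088}]}}

```text
clock: 13.6
eef_pos: [0.4829, 0.2599, 0.1801]
ee_rot: [1.0, 0.015, 0.01, -0.001]
contact_force: [0.3, -0.9, 0.0]
gripper_width: 0.998
```

Run:
```python
from h import *
pose()
im=vision.get_image("wrist"); save(im,"w6")
for c,s in lids(im): print(c.round(1),s,back(im,c,.045).round(4))
im=vision.get_image("top"); save(im,"t6")
for c,s in lids(im): print(c.round(1),s,back(im,c,.081).round(4))
pose()
```

```text
t 13.6 pos [0.4829 0.2599 0.1801] jaw [0.999 0.029 0.02 ] yaw 0.029 z [ 0.02   0.001 -1.   ] q7 -0.8 F [ 0.3 -0.9  0. ] w 0.0879
[375.2 160.7] [ 350  132   80   76 1314] [0.5923 0.2791]
[225.3 174.2] [ 198  146   55   56 2413] [0.4604 0.2639]
[322.8 153. ] [312 142  23  23 423] [ 0.6539 -0.1148]
[276.9 159.9] [264 147  27  27 598] [ 0.6378 -0.0241]
[223.8 162.6] [214 153  21  21 327] [0.63   0.0806]
[135.  179.3] [117 160  28  31 155] [0.5926 0.2534]
[130.7 247.4] [118 235  26  25 496] [0.4605 0.2523]
t 13.7 pos [0.4839 0.2607 0.1801] jaw [0.999 0.031 0.021] yaw 0.031 z [ 0.021  0.003 -1.   ] q7 -0.8 F [ 0.3  0.4 -0.1] w 0.0883
```

View pics/w6.png

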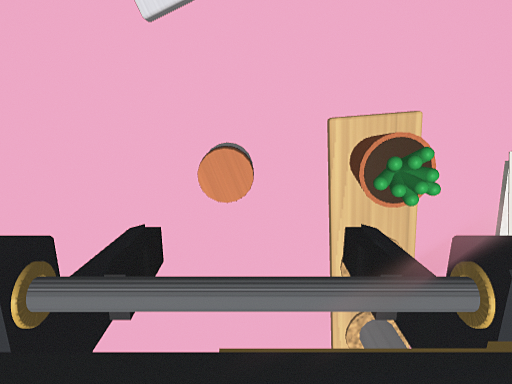

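Wrist view: tin D's lid at (225,174), giving (0.460, 0.263); the plant is clear at (400,170). C stands at (0.630, 0.081), fine.

>>> {"method": "move_arm", "body": {"motion": [{"dx": -0.024, "dy": 0.003, "dz": -0.02, "rx": -0.002, "ry": 0.021, "rz": 0.0, "hand": 0.088}, {"dx": 0.0, "dy": 0.0, "dz": -0.045, "rx": 0.0, "ry": 0.0, "rz": 0.0, "hand": 0.088}, {"dx": 0.0, "dy": 0.0, "dz": -0.045, "rx": 0.0, "ry": 0.0, "rz": 0.0, "hand": 0.088}]}}

```text
clock: 14.0
eef_pos: [0.4656, 0.2642, 0.0739]
ee_rot: [1.0, 0.014, 0.007, -0.003]
contact_force: [1.0, -0.4, -1.0]
gripper_width: 0.998
```

```bash
python3 -c "
from h import *
pose()"
```

```text
t 14.0 pos [0.4656 0.2642 0.0739] jaw [1.    0.027 0.013] yaw 0.027 z [ 0.013  0.006 -1.   ] q7 -0.91 F [ 1.  -0.4 -1. ] w 0.088
```

>>> {"method": "move_arm", "body": {"motion": [{"dx": -0.005, "dy": -0.001, "dz": -0.03, "rx": -0.006, "ry": 0.012, "rz": 0.0, "hand": 0.088}, {"dx": 0.0, "dy": 0.0, "dz": -0.026, "rx": 0.0, "ry": 0.0, "rz": 0.0, "hand": 0.07}]}}

```text
clock: 14.2
eef_pos: [0.4605, 0.2595, 0.0142]
ee_rot: [1.0, 0.012, -0.0, 0.001]
contact_force: [0.3, -0.3, -0.1]
gripper_width: 0.932
```

>>> {"method": "move_arm", "body": {"motion": [{"dx": 0.0, "dy": 0.0, "dz": 0.0, "rx": 0.0, "ry": 0.0, "rz": 0.0, "hand": 0.03}, {"dx": 0.0, "dy": 0.0, "dz": 0.0, "rx": 0.0, "ry": 0.0, "rz": 0.0, "hand": 0.03}, {"dx": 0.0, "dy": 0.0, "dz": 0.0, "rx": 0.0, "ry": 0.0, "rz": 0.0, "hand": 0.03}, {"dx": 0.0, "dy": 0.0, "dz": 0.0, "rx": 0.0, "ry": 0.0, "rz": 0.0, "hand": 0.03}, {"dx": 0.0, "dy": 0.0, "dz": 0.0, "rx": 0.0, "ry": 0.0, "rz": 0.0, "hand": 0.03}]}}

```text
clock: 14.7
eef_pos: [0.4623, 0.2559, 0.0155]
ee_rot: [1.0, 0.01, -0.0, 0.003]
contact_force: [0.6, -0.2, -1.2]
gripper_width: 0.559
```

>>> {"method": "move_arm", "body": {"motion": [{"dx": 0.0, "dy": 0.0, "dz": 0.045, "rx": 0.0, "ry": 0.0, "rz": 0.0, "hand": 0.03}, {"dx": 0.0, "dy": -0.02, "dz": 0.045, "rx": 0.0, "ry": 0.0, "rz": 0.0, "hand": 0.03}, {"dx": 0.04, "dy": -0.035, "dz": 0.0, "rx": 0.0, "ry": 0.0, "rz": 0.0, "hand": 0.03}, {"dx": 0.04, "dy": -0.03, "dz": 0.0, "rx": 0.0, "ry": 0.0, "rz": 0.0, "hand": 0.03}, {"dx": 0.04, "dy": -0.01, "dz": 0.0, "rx": 0.0, "ry": 0.0, "rz": 0.0, "hand": 0.03}]}}

```text
clock: 15.2
eef_pos: [0.5803, 0.1621, 0.1136]
ee_rot: [1.0, 0.017, 0.001, 0.002]
contact_force: [0.3, 0.4, -1.0]
gripper_width: 0.56
```

>>> {"method": "move_arm", "body": {"motion": [{"dx": 0.015, "dy": 0.0, "dz": 0.0, "rx": 0.0, "ry": 0.0, "rz": 0.0, "hand": 0.03}]}}

```text
clock: 15.3
eef_pos: [0.5998, 0.1585, 0.115]
ee_rot: [1.0, 0.014, 0.003, 0.002]
contact_force: [-0.0, 0.8, -1.6]
gripper_width: 0.558
```

```bash
python3 -c "
from h import *
pose()
im=vision.get_image('wrist'); save(im,'w7')
for p,c in rect_circle(im,'coaster0',.016):print(p,c)
z=arm.observe()['eef_pos'][2]+.0295
for c,s in lids(im): print(s, back(im,(s[0]+s[2]/2,s[1]+s[2]/2),z))
"
```

```text
t 15.3 pos [0.5998 0.1585 0.115 ] jaw [1.    0.028 0.006] yaw 0.028 z [ 0.007 -0.004 -1.   ] q7 -0.59 F [-0.   0.8 -1.6] w 0.0491
[0.61765474 0.1682136 ] 0.94
[0.60057475 0.12694518] 0.59
[ 208    0  118   68 1298] [0.60107429 0.23836729]
[ 189  190  127   87 9063] [0.59812338 0.16653551]
[ 266  312   61   37 2096] [0.61812859 0.12516645]
```

>>> {"method": "move_arm", "body": {"motion": [{"dx": 0.017, "dy": -0.001, "dz": -0.02, "rx": 0.0, "ry": 0.0, "rz": 0.0, "hand": 0.03}, {"dx": 0.0, "dy": 0.0, "dz": -0.04, "rx": 0.0, "ry": 0.0, "rz": 0.0, "hand": 0.03}, {"dx": 0.0, "dy": 0.0, "dz": -0.01, "rx": 0.0, "ry": 0.0, "rz": 0.0, "hand": 0.03}]}}

```text
clock: 15.7
eef_pos: [0.6145, 0.162, 0.046]
ee_rot: [1.0, 0.016, 0.004, 0.0]
contact_force: [-0.9, -0.2, -1.7]
gripper_width: 0.557
```

>>> {"method": "move_arm", "body": {"motion": [{"dx": 0.002, "dy": -0.005, "dz": -0.008, "rx": 0.0, "ry": 0.0, "rz": 0.0, "hand": 0.03}, {"dx": 0.0, "dy": 0.0, "dz": -0.004, "rx": 0.0, "ry": 0.0, "rz": 0.0, "hand": 0.03}]}}

```text
clock: 15.9
eef_pos: [0.6148, 0.1578, 0.034]
ee_rot: [1.0, 0.017, 0.003, 0.0]
contact_force: [0.2, 0.1, -0.7]
gripper_width: 0.562
```

>>> {"method": "move_arm", "body": {"motion": [{"dx": 0.002, "dy": -0.001, "dz": -0.003, "rx": 0.0, "ry": 0.0, "rz": 0.0, "hand": 0.03}, {"dx": 0.0, "dy": 0.0, "dz": -0.001, "rx": 0.0, "ry": 0.0, "rz": 0.0, "hand": 0.03}]}}

```text
clock: 16.1
eef_pos: [0.6172, 0.1574, 0.0314]
ee_rot: [1.0, 0.017, 0.004, -0.0]
contact_force: [1.1, 0.3, -1.5]
gripper_width: 0.564
```

Within about 1 mm of the coaster; one more small step, then release and retreat.

>>> {"method": "move_arm", "body": {"motion": [{"dx": 0.0, "dy": 0.0, "dz": -0.001, "rx": 0.0, "ry": 0.0, "rz": 0.0, "hand": 0.03}]}}

```text
clock: 16.2
eef_pos: [0.6177, 0.1577, 0.0313]
ee_rot: [1.0, 0.017, 0.005, -0.0]
contact_force: [0.3, -0.9, -1.9]
gripper_width: 0.562
```

>>> {"method": "move_arm", "body": {"motion": [{"dx": 0.0, "dy": 0.0, "dz": 0.0, "rx": 0.0, "ry": 0.0, "rz": 0.0, "hand": 0.088}, {"dx": 0.0, "dy": 0.0, "dz": 0.0, "rx": 0.0, "ry": 0.0, "rz": 0.0, "hand": 0.088}, {"dx": 0.0, "dy": 0.0, "dz": 0.0, "rx": 0.0, "ry": 0.0, "rz": 0.0, "hand": 0.088}, {"dx": 0.0, "dy": 0.0, "dz": 0.03, "rx": 0.0, "ry": 0.0, "rz": 0.0, "hand": 0.088}, {"dx": 0.0, "dy": 0.0, "dz": 0.045, "rx": 0.0, "ry": 0.0, "rz": 0.0, "hand": 0.088}]}}

```text
clock: 16.7
eef_pos: [0.6148, 0.1569, 0.1042]
ee_rot: [1.0, 0.018, 0.001, 0.001]
contact_force: [1.2, 0.4, 0.3]
gripper_width: 0.983
```

>>> {"method": "move_arm", "body": {"motion": [{"dx": 0.0, "dy": 0.0, "dz": 0.045, "rx": 0.0, "ry": 0.0, "rz": 0.0, "hand": 0.088}, {"dx": 0.0, "dy": 0.0, "dz": 0.045, "rx": 0.0, "ry": 0.0, "rz": 0.0, "hand": 0.088}, {"dx": -0.045, "dy": 0.0, "dz": 0.03, "rx": 0.0, "ry": 0.0, "rz": 0.0, "hand": 0.088}, {"dx": -0.045, "dy": 0.03, "dz": 0.0, "rx": 0.0, "ry": 0.0, "rz": 0.0, "hand": 0.088}, {"dx": -0.045, "dy": 0.04, "dz": 0.0, "rx": 0.0, "ry": 0.0, "rz": 0.0, "hand": 0.088}]}}

```text
clock: 17.2
eef_pos: [0.4951, 0.2191, 0.2326]
ee_rot: [1.0, 0.011, 0.009, -0.0]
contact_force: [0.8, 1.1, -0.5]
gripper_width: 0.998
```

>>> {"method": "move_arm", "body": {"motion": [{"dx": -0.03, "dy": 0.045, "dz": 0.0, "rx": 0.0, "ry": 0.0, "rz": 0.0, "hand": 0.088}, {"dx": -0.03, "dy": 0.045, "dz": 0.0, "rx": 0.0, "ry": 0.0, "rz": 0.0, "hand": 0.088}, {"dx": 0.0, "dy": 0.04, "dz": 0.0, "rx": 0.0, "ry": 0.0, "rz": 0.0, "hand": 0.088}, {"dx": 0.0, "dy": 0.04, "dz": 0.0, "rx": 0.0, "ry": 0.0, "rz": 0.0, "hand": 0.088}]}}

```text
clock: 17.6
eef_pos: [0.433, 0.3859, 0.2358]
ee_rot: [1.0, 0.012, 0.011, -0.0]
contact_force: [-0.1, -0.5, -0.0]
gripper_width: 0.999
```

Run:
```python
from h import *
pose()
cs=np.array([[.6456,-.1072],[.6344,-.0216],[.6296,.0792],[.616,.164]])
for n in ("top","scene"):
    im=vision.get_image(n); save(im,n+"8")
    for c,s in lids(im):
        for k,h,co in zip("ABCD",(.121,.101,.081,.061),cs):
            p=back(im,c,h)
            if np.linalg.norm(p-co)<.025: print(n,k,p.round(4),"err mm",((p-co)*1000).round(1),s[2:])
    for t in("pen_pot","plant"):
        for d in spot_in(t,im)[:1]: print(t,back(im,((d["rect"][0]+d["rect"][2])/2,(d["rect"][1]+d["rect"][3])/2),.06).round(3),[round(x) for x in d["rect"]])
pose()
a=cv2.imread("pics/top8.png")[120:220,90:420]; b=cv2.imread("pics/scene8.png")[130:270,120:400]
cv2.imwrite("pics/fin.png",np.vstack([cv2.resize(a,(660,200)),cv2.resize(b,(660,330))]))
```

```text
t 17.6 pos [0.433  0.3859 0.2358] jaw [0.999 0.023 0.023] yaw 0.023 z [ 0.023  0.    -1.   ] q7 -1.04 F [-0.1 -0.5 -0. ] w 0.088
top A [ 0.6435 -0.1088] err mm [-2.1 -1.6] [ 23  23 419]
top B [ 0.633  -0.0233] err mm [-1.4 -1.7] [ 28  27 595]
top C [0.63   0.0806] err mm [0.4 1.4] [ 21  20 324]
top D [0.6168 0.1658] err mm [0.8 1.8] [ 25  24 485]
pen_pot [ 0.669 -0.224] [349, 127, 400, 173]
plant [0.603 0.275] [110, 161, 146, 191]
scene A [ 0.6474 -0.1105] err mm [ 1.8 -3.3] [ 17  16 228]
scene B [ 0.6369 -0.0249] err mm [ 2.5 -3.3] [ 22  20 338]
scene C [0.6335 0.0783] err mm [ 3.9 -0.9] [ 16  15 193]
scene D [0.6204 0.1634] err mm [ 4.4 -0.6] [ 21  18 296]
pen_pot [ 0.648 -0.234] [130, 165, 168, 208]
plant [0.609 0.276] [346, 197, 367, 232]
t 17.9 pos [0.4341 0.383  0.2348] jaw [1.    0.021 0.021] yaw 0.021 z [ 0.021 -0.001 -1.   ] q7 -1.04 F [0.2 0.5 0.2] w 0.0879
```

View pics/fin.png

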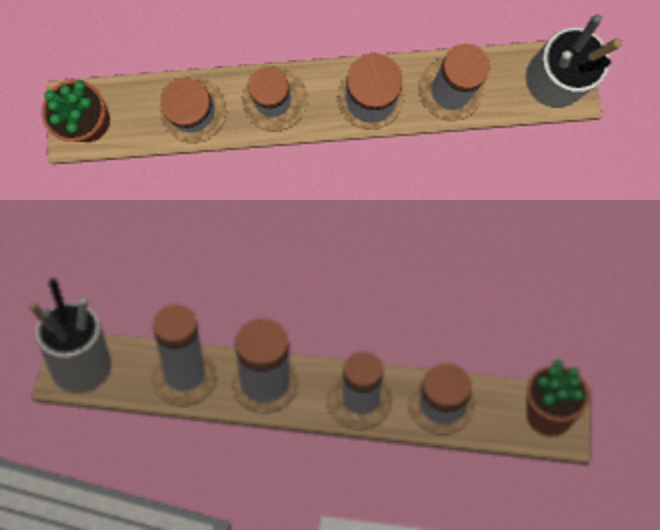

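Both views show all four tins upright on their coasters in the right order. The pen pot and plant are in place, and the arm is clear.

```bash
python3 -c "
from bench import arm
print(arm.job_done())"
```

```text
the job is handed in; nothing more can be done
None
```

The four tins now stand on the coasters in order of height: 105, 85, 65 and 45 mm, from the pen pot to the plant. I handed the job in at about 18 s of the 99 s allowed; no verdict was reported.

- **Centring:** the top camera puts each tin within about 3 mm of its coaster's centre. The scene camera says within about 4.5 mm. Both are well inside the 14 mm limit, and the 2–4 mm between them is about what the calibration error would give.
- **Last look:** all four tins appear upright and released, with the gripper open and well clear of everything.
- **Pen pot and plant:** I saw no change in the pictures. The detector's pen pot position varies by 1–2 cm between views because the pens and the slanted angle skew its box. That makes it a weak check against the 25 mm limit.
- **Forces:** tin A was set down with about 31 N at the wrist, the highest reading I saw. For tins C and D no contact force showed before release, so they may have dropped a fraction of a millimetre.
- **Refused move:** my first move command was rejected by the interface. The version I re-sent with smaller steps and every field filled in worked.

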